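# Dispense one specimen mount and nudge it onto the imaging ring

### The job

Press the red plunger of the mount dispenser all the way down once and let it spring back, so that a single white mounting block slides out onto the desk. Then gently nudge that block along the desk with the fingers until it lies flat and wholly inside the blue ring. Do not pinch or lift the block, leave the other blocks in the magazine, and do not disturb the other things on the desk.

Things in the scene. Friction and masses are not known exactly. Their poses are not given: they have to be found in the camera images.
- dispenser: Mount dispenser, fixed: a grey square magazine (46 x 46 mm, 42 mm high, open top, slit in front) and behind it a black plunger tower (own x from +35 to +107 mm, 58 mm wide, 105 mm high). Origin: on the desk under the magazine's middle; z up. Own -x is the way blocks come out, onto the bare desk, through a 15 mm high opening under the magazine's front wall (outer face at own x = -23 mm).
- plunger (a joint): The plunger: 0 up at rest, grows to 0.026 m fully down (straight down, hard stop). A spring brings it back up; it takes about 2 N to start and about 9 N to reach the bottom. It drives a flat pusher 3.1 times as far, 80 mm forward, under the stack; on release the pusher returns and the next block drops.
- plunger_cap (a point): Centre of the top face of the red plunger cap, a disc of 38 mm diameter and 12 mm thickness, its top 150 mm above the desk when up and 124 mm when fully down. It moves with the plunger and lies 71 mm behind the dispenser's origin (own x = +0.071).
- block_a: The lowest white block in the magazine, the one that comes out: square, 34 x 34 mm, 12 mm high, about 15 g, loose. Origin: centre of its underside (on the desk, z = 0); sides along its x and y axes. A steady full press (30 mm/s) leaves its centre about 76 mm in front of the dispenser's origin; a fast jab flings it up to 170 mm out.
- block_b: The second white block of the same size, resting on the first. It drops to the desk inside the magazine after the press and stays there.
- block_c: The third (top) white block, likewise; it stays in the magazine.
- blue_ring: The target: a flat sticker on the desk, under 1 mm thick, nothing to catch on: grey disc of 90 mm diameter inside a blue rim of 104 mm outer diameter. Origin: its centre. It lies to the left or the right of where the block comes out.
- orange_ring: A like sticker with an orange rim on the other side; not the target.
- pin_jar: Bystander: closed jar, 38 mm diameter, 55 mm high, loose, to the left of the plunger tower. Origin: centre of its underside.
- specimen_box: Bystander: clear open box, 90 x 70 x 30 mm, loose, to the right of the plunger tower. Origin: centre of its underside.
- loupe: Bystander: dark loupe standing on the desk at the left, 38 mm diameter, 42 mm high. Origin: centre of its underside.
- glue_bottle: Bystander: white bottle with orange cap standing at the right, 34 mm diameter, 75 mm high. Origin: centre of its underside.
- forceps: Bystander: steel forceps lying on the desk at the right, 120 mm long. Origin: under its middle.
- pinning_block: Bystander: dark wooden block, 90 x 35 x 22 mm, lying at the left. Origin: centre of its underside.
Mind the look-alikes: they are no part of the job. Leave any purple look-alike of the dispenser alone. What is shaped like the block_c but purple is not meant.

How it is judged (in metres and radians):
On the way, in this order (a step that is already met when the one before it is completed fails the run):
1. the plunger is pressed fully down (at least 23 of its 26 mm) (value of joint plunger above 0.023 m), for 0.05 s.
2. the plunger is released and back up, and the first block lies out in front of the magazine (value of joint plunger below 0.003 m and horizontal distance between block_a and dispenser above 0.06 m and angle between block_a's own z axis and vertical below 0.1 rad), for 0.1 s.
At the end, for the whole second after the job is handed in: The first block lies flat and still on the desk wholly inside the blue rim (centre within 21 mm of the ring's centre), the plunger is up, and the other two blocks are still in the magazine (within 8 mm of its axis) (horizontal distance between block_a and blue_ring below 0.021 m and height (world z) of block_a below 0.003 m and angle between block_a's own z axis and vertical below 0.1 rad and linear speed of block_a below 0.01 m/s and value of joint plunger below 0.003 m and horizontal distance between each of block_b, block_c and dispenser below 0.008 m); the robot touches nothing.
It fails at once if the dispensed block is lifted (more than 8 mm off the desk) or tipped up (height (world z) of block_a above 0.008 m or angle between block_a's own z axis and vertical above 0.4 rad).
It fails at once if the dispensed block is pinched or pressed hard (over 15 N from the fingers) (contact force between the fingers and block_a above 15 N).
It fails at once if a second block is pushed or taken out of the magazine (plunger pressed again) (horizontal distance between any of block_b, block_c and dispenser above 0.01 m or distance between any of block_b, block_c and dispenser above 0.034 m).
It fails at once if another thing on the desk is moved more than 15 mm or tipped (distance of any of pin_jar, specimen_box, loupe, glue_bottle, forceps, pinning_block from where it was at the start of the episode above 0.015 m or angle between any of pin_jar, specimen_box, loupe, glue_bottle, forceps, pinning_block's own z axis and vertical above 0.4 rad).
It also fails if it takes over 58 s, if anything falls off the work surface, if the arm or the gripper's body presses on something with over 40 N, if the wrist force passes 120 N, or if a joint passes its speed limit or range.

### The arm

A 6-joint arm with a two-finger parallel gripper is mounted at the origin on the work surface. World frame = base frame: x ahead of the robot, y to its left, z up, the work surface at z = 0. Lengths are in mm, angles in rad, forces in N, time in s.
With the tool pointing down it reaches from about 350 to 775 mm from the base axis. Payload 7.3 kg.
Tool frame: the origin (TCP) lies midway between the tips of the shut fingers; the grasp point (between the pads) lies 19 mm behind it; x points along the fingers, y is the direction in which the jaws open and shut, and the axes are right-handed (so a half turn about x gives the same grasp; the last joint's range is limited). The gripper opens to 92 mm and grips with 3 to 60 N. Pads are 19 mm wide; open, the fingers measure 130 mm over their backs; the gripper's body (75 mm by 190 mm) begins 47 mm behind the grasp point.
Start: joints at [-1.359, 0.342, 1.524, -0, 1.275, -0.146], TCP at [183.886, -491.767, 189.341] pointing down, gripper open.
Joint ranges: [-2.53, 2.53], [-0.77, 2.02], [0.04, 2.7], [-1, 4.14], [0.28, 2.66], [-3.11, 3.11]. Speed limits (rad/s): [2.57, 2.57, 3.14, 3.14, 3.14, 3.14].

### API

Orientations are given as [roll, pitch, yaw] about the fixed x, y, z axes, in that order (R = Rz(yaw) Ry(pitch) Rx(roll)).
In Python, from plant import get_obs, capture, close_job gives the robot as it stands. The module is installed in compiled form; this text tells all that it offers.
- The arm moves only by the tool send_rows, never from a script. Its argument "moves" is a list of rows, each a list of 4 numbers: the shift along the tool's x, y, z in mm, then the turn about the tool's x in degrees. In form: [[tx, ty, tz, yaw], ...]. A call has 1 to 8 rows; each row shifts and turns the commanded pose from where the row before left it, along the tool's axes as they then stand; what a row does not reach is not made up. A row lasts 1/8 s, in which the tool goes at most 62.5 mm and 10.7 degrees, less where a joint would pass 70% of its speed; a pose out of reach is approached as far as the arm can. A call with a gripper value outside its range is refused whole. "hand" is the opening, from 0 (shut) to 1 (fully open), set as the call begins (left out, the last holds). The fingers move at their own pace and stop on an object; the grip force is fixed at half the most. Time passes only in rows, so rows that do not move let the fingers close. It gives the time, the measured TCP pose, the force and the opening at its end, in the units of the state.
- get_obs(): the state, without advancing time (a new reading comes with each control period).
- capture(name): name is "side" or "top"; returns a dict with "image" (384x512x3 uint8, red, green, blue), "K" (3x3 intrinsics, pixels), "position" and "attitude" of the camera in the world. Camera axes: x right, y down, z forward; pixel columns grow to the right and rows downward; lengths in mm; the calibration is good to about 2 mm. A picture is of the moment at which its call begins. There is no depth.
- close_job(): hands the job in, once; it reports no verdict.
The state is a dict: "time": time; "joint_positions": joint angles; "dq": joint speeds; "tau": joint torques, N m; "tool_pos": TCP position; "tcp_rot": TCP orientation; "contact_force": force on the tool from outside, world axes, zero at the start; "moment": the same for the moment, N m; "grip_width": finger opening in mm.
Only numpy, scipy, OpenCV 4.12 (cv2) and the standard library are available. Lean on these libraries where they do the work, as an engineer would, in place of code of your own. Each camera call takes 0.05 s, during which the arm holds its last target. There are 200 camera calls.

## Working session

There is one attempt and no reset: what is moved stays moved. The work goes in short steps, Python scripts to look and compute and a tool call to move; the robot and the scene stay as the last step left them, time stands still between calls to the robot, and variables do not carry over. Pictures are saved under pics/ and viewed, about 8 in all and at most 12, crops included, and the job is handed in when it is done.

Besides the shell and the picture viewer there is one more tool, called after ">>>" by a JSON object that holds its "api" and its "payload", one argument or row to a line. send_rows: Moves the arm, as the interface text tells. Its arguments: {"type":"object","properties":{"moves":{"type":"array","items":{"type":"array","items":{"type":"number"}}},"hand":{"type":"number"}},"required":["moves"]}

```bash
mkdir -p pics
python3 - <<'E'
from plant import get_obs,capture
import cv2,pickle
o=get_obs();print({k:o[k] for k in('time','tool_pos','tcp_rot','contact_force','grip_width')})
d={}
for n in('side','top'):
    c=capture(n);d[n]=c;print(n,c['K'],c['position'],c['attitude'])
    cv2.imwrite(f'pics/{n}0.png',c['image'][:,:,::-1])
pickle.dump(d,open('c0.pkl','wb'))
E
```

```text
{'time': 0.0, 'tool_pos': array([ 183.77555091, -491.2872285 ,  188.65305224]), 'tcp_rot': array([-1.72188412,  1.56926059,  1.77746843]), 'contact_force': array([ 0.15757047, -0.8070446 , -0.02773963]), 'grip_width': 91.5691011180531}
side [[377.34003333   0.         256.26056326]
 [  0.         377.34003333 191.2805984 ]
 [  0.           0.           1.        ]] [ 539.10560924 -675.7671132   822.22299636] [-2.3716063   0.01612955 -0.10358518]
top [[407.60502647   0.         258.12823593]
 [  0.         407.60502647 198.36897737]
 [  0.           0.           1.        ]] [ 534.69325862   19.18200832 1181.36060494] [-3.09371064 -0.01808203 -1.57006703]
```

View pics/top0.png

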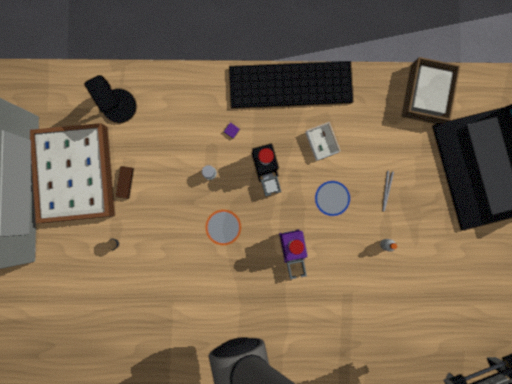

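View pics/side0.png

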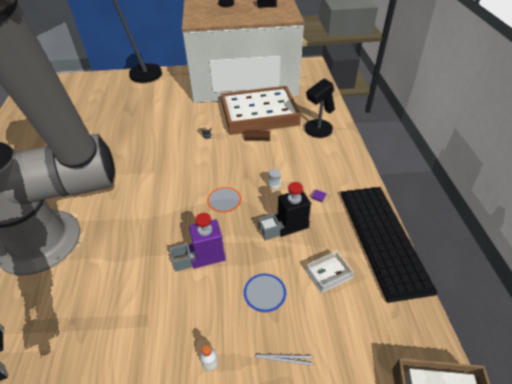

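The top view has two dispensers. The black tower with grey magazine (cap at about 265,157, magazine 269,185) fits the description. The purple one (cap about 296,246) is the look-alike. The blue ring is at (333,198), to the right of the exit, and the orange one at (223,227). The small purple block at (231,131) is not meant. I'll measure these and confirm them in a crop.

```bash
cat > h.py <<'E'
import numpy as np,cv2
from scipy.spatial.transform import Rotation as R
def ray(c,uv):
    d=np.linalg.inv(c['K'])@np.array([uv[0],uv[1],1.]);return R.from_euler('xyz',c['attitude']).as_matrix()@d
def onz(c,uv,z):
    d=ray(c,uv);p=np.array(c['position']);return p+d*(z-p[2])/d[2]
def proj(c,P):
    q=c['K']@(R.from_euler('xyz',c['attitude']).as_matrix().T@(np.array(P)-c['position']));return q[:2]/q[2]
def blobs(m,amin=15):
    n,l,s,ce=cv2.connectedComponentsWithStats(m.astype(np.uint8));return [(ce[i].round(1),s[i]) for i in range(1,n) if s[i,4]>=amin]
def masks(im):
    h=cv2.cvtColor(im,cv2.COLOR_RGB2HSV);H,S,V=[h[...,i].astype(int) for i in range(3)]
    return dict(red=((H<5)|(H>174))&(S>180)&(V>90),blue=(H>105)&(H<125)&(S>140)&(V>60),purple=(H>126)&(H<150)&(S>120)&(V>50))
E
python3 - <<'E'
from h import *;import pickle
d=pickle.load(open('c0.pkl','rb'))
for n,c in d.items():
    for k,m in masks(c['image']).items():
        for ce,s in blobs(m):
            if n=='side' and ce[1]<100: continue
            z={'red':150,'blue':0,'purple':105}[k]
            print(n,k,ce,s,onz(c,ce,z).round(1))
t=d['top']['image'][120:280,190:360];s=d['side']['image'][170:330,160:360]
a=cv2.resize(t,None,fx=3.5,fy=3.5,interpolation=cv2.INTER_CUBIC)[:,:,::-1]
cv2.imwrite('pics/crop_top.png',a)
E
```

```text
side red [295.2 187.9] [289 183  13  11 116] [693.5 -26.1 150. ]
side red [202.6 219.3] [196 214  14  12 139] [ 462.6 -101.6  150. ]
side blue [266.1 301.6] [245 284  40  27  82] [ 593.9 -245.4    0. ]
side purple [318.4 195.3] [312 191  13  10  84] [759.2 -16.6 105. ]
side purple [206.5 245.8] [ 189  220   36   47 1028] [ 466.2 -144.9  105. ]
top red [265.7 155.1] [259 148  15  14 164] [694.5 -18.6 150. ]
top red [296.1 246.7] [290 240  13  14 140] [462.2 -95.4 150. ]
top blue [333.9 186.2] [318 182  31  16  41] [ 627.2 -223.1    0. ]
top blue [327.  208.3] [316 194  31  21  44] [ 562.7 -202.4    0. ]
top purple [231.2 130.1] [225 124  14  13 114] [768.1  71.6 105. ]
top purple [292.  244.6] [280 230  27  32 373] [464.5 -89.6 105. ]
```

View pics/crop_top.png

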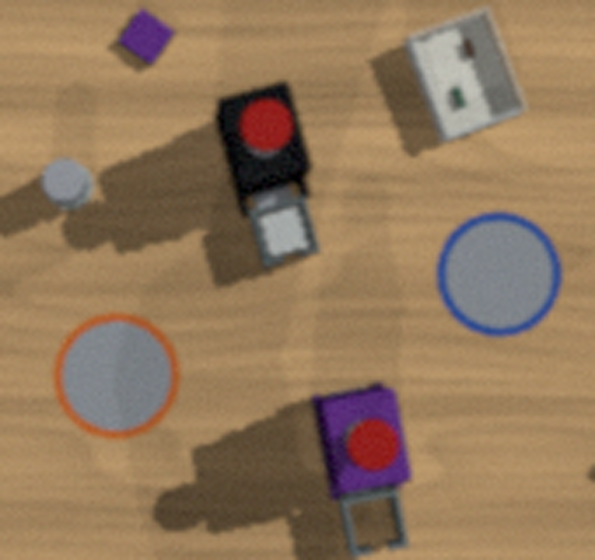

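The crop shows the black dispenser with white blocks in its magazine. The purple one has an empty magazine and faces the same way. The blue ring is to the right of the exit. Next I'll get the axis and the ring centre.

Run:
```python
from h import *;import pickle
d=pickle.load(open('c0.pkl','rb'))
for n,c in d.items():
    m=masks(c['image'])['blue'];ys,xs=np.nonzero(m)
    if n=='side': k=(ys>270);xs,ys=xs[k],ys[k]
    P=np.array([onz(c,(x,y),0)[:2] for x,y in zip(xs,ys)])
    A=np.c_[2*P,np.ones(len(P))];s=np.linalg.lstsq(A,(P**2).sum(1),rcond=None)[0]
    print(n,'ring',s[:2],'r',np.sqrt(s[2]+s[0]**2+s[1]**2),len(P))
c=d['top'];h=cv2.cvtColor(c['image'],cv2.COLOR_RGB2HSV).astype(int)
# white block top inside magazine (z=36)
m=(h[...,1]<40)&(h[...,2]>165)
for ce,s in blobs(m,30):
    if 240<ce[0]<300 and 150<ce[1]<220:
        print('white',ce,s,onz(c,ce,36).round(1),onz(c,ce,42).round(1))
        n,l,_,_=cv2.connectedComponentsWithStats(m.astype(np.uint8));k=l==l[int(ce[1]),int(ce[0])]
        ys,xs=np.nonzero(k);W=np.array([onz(c,(x,y),36)[:2] for x,y in zip(xs,ys)]).astype(np.float32);print(cv2.minAreaRect(W))
# black tower top
m=(h[...,2]<45)
for ce,s in blobs(m,100):
    if 240<ce[0]<300 and 130<ce[1]<200: print('black',ce,s,onz(c,ce,105).round(1))
# disc caps by area-min circle
for n,c in d.items():
    m=masks(c['image'])['red'].astype(np.uint8)
    for q in cv2.findContours(m,0,1)[0]:
        if len(q)>10: 
            (x,y),r=cv2.minEnclosingCircle(q);print(n,x,y,r)
# mag corners from crop (pixels estimated): all 4 outer top corners
for uv in [(248,204),(300,190),(318,250),(264,269)]:
    print(onz(d['top'],(uv[0]/3.5+190-.4,uv[1]/3.5+120-.4),42).round(1))
s=cv2.resize(d['side']['image'][175:265,240:330],None,fx=6,fy=6,interpolation=cv2.INTER_CUBIC)
t=cv2.resize(d['top']['image'][135:205,240:305],None,fx=8,fy=8,interpolation=cv2.INTER_CUBIC)[:540]
cv2.imwrite('pics/m.png',cv2.resize(np.hstack([s,t]),None,fx=.75,fy=.75)[:,:,::-1])
```

```text
side ring [ 593.13361323 -218.96321985] r 47.84405709255144 97
top ring [643.71401018 176.03597857] r 396.60934381678936 126
white [270.6 185.6] [265 181  12  11  80] [625.7 -36.6  36. ] [625.2 -36.3  42. ]
((625.5630493164062, -36.286495208740234), (26.76190757751465, 25.565160751342773), 16.06560516357422)
black [263.6 163.1] [252 144  26  37 380] [680.1 -14.7 105. ]
side 202.5 219.35714721679688 7.016846656799316
side 295.0 189.0 6.708303928375244
top 296.043701171875 246.60679626464844 6.688817977905273
top 265.65216064453125 155.21739196777344 7.389499187469482
[646.9  -7.9  42. ]
[658.2 -49.6  42. ]
[610. -64.  42.]
[594.7 -20.7  42. ]
```

View pics/m.png

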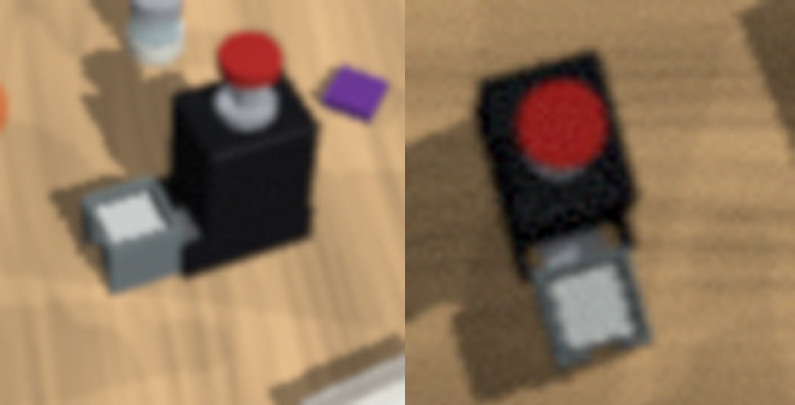

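```bash
cat >> h.py <<'E'
def ring(c,lo,hi):
    ys,xs=np.nonzero(masks(c['image'])['blue']);P=np.array([onz(c,q,0)[:2] for q in zip(xs,ys)])
    P=P[((P>lo)&(P<hi)).all(1)]
    A=np.c_[2*P,np.ones(len(P))];s=np.linalg.lstsq(A,(P**2).sum(1),rcond=None)[0]
    return s[:2].round(1),np.sqrt(s[2]+s[0]**2+s[1]**2).round(1)
def go(T,yawdir=None):
    "shift to world point T in tool axes, mm; turn about tool x to bring tool y onto +-yawdir, deg"
    from plant import get_obs
    o=get_obs();M=R.from_euler('xyz',o['tcp_rot']).as_matrix()
    print('t',o['time'],'tcp',np.round(o['tool_pos'],1),'F',np.round(o['contact_force'],1),'w',round(o['grip_width'],1));print('axes (cols)\n',M.round(3))
    print('tool shift',(M.T@(np.array(T)-o['tool_pos'])).round(1))
    if yawdir is not None:
        v=M.T@np.array(yawdir);a=np.degrees(np.arctan2(v[2],v[1]));print('yaw',a.round(1),'or',((a+360)%360-180).round(1),'J6',o['joint_positions'])
E
python3 - <<'E'
from h import *;import pickle
d=pickle.load(open('c0.pkl','rb'))
for n in d: print(n,ring(d[n],(500,-300),(680,-150)))
for uv in [(315,398),(380,384),(410,480),(332,496)]: print('purple tower top',onz(d['top'],(uv[0]/3.5+190-.4,uv[1]/3.5+120-.4),105).round(0))
for n,uv in dict(glue=(391,245),jar=(209,173)).items(): print(n,onz(d['top'],uv,60).round(0))
go([694.5,-18.8,189],[.25,-.968,0])
E
```

```text
side (array([ 593.1, -219. ]), np.float64(47.8))
top (array([ 593.1, -217.5]), np.float64(47.6))
purple tower top [494. -57. 105.]
purple tower top [ 505. -106.  105.]
purple tower top [ 433. -128.  105.]
purple tower top [421. -70. 105.]
glue [ 460. -367.   60.]
jar [658. 134.  60.]
t 0.1 tcp [ 183.8 -491.3  188.7] F [-0.1  0.7 -0. ] w 91.9
axes (cols)
 [[-0.     0.35  -0.937]
 [ 0.001 -0.937 -0.35 ]
 [-1.    -0.001 -0.   ]]
tool shift [ 2.000e-01 -2.637e+02 -6.439e+02]
yaw 6.0 or -174.0 J6 [-1.35898488e+00  3.42627135e-01  1.52494008e+00 -4.36017032e-05
  1.27539897e+00 -1.46024578e-01]
```

>>> {"api": "send_rows", "payload": {
  "hand": 0,
  "moves": [
    [0, 0, 0, 6],
    [0, -20, -37, 0],
    [0, -22, -41, 0],
    [0, -22, -41, 0],
    [0, -22, -41, 0],
    [0, -22, -41, 0],
    [0, -22, -41, 0],
    [0, -22, -41, 0]
  ]
}}

```text
time: 1.1
tool_pos: [420.7, -272.5, 189.1]
tcp_rot: [-0.684, 1.57, 2.71]
contact_force: [0.4, 0.3, 0.2]
grip_width: 16.5
```

>>> {"api": "send_rows", "payload": {
  "moves": [
    [0, -22, -41, 0],
    [0, -22, -41, 0],
    [0, -22, -41, 0],
    [0, -22, -41, 0],
    [0, -22, -41, 0],
    [0, -22, -41, 0],
    [0, -22, -41, 0],
    [0, 0, 0, 0]
  ]
}}

```text
time: 2.1
tool_pos: [660.2, -50.1, 187.7]
tcp_rot: [-0.795, 1.569, 2.603]
contact_force: [-0.5, -0.1, -1.1]
grip_width: 0.4
```

```bash
python3 -c "
from h import *
go([694.5,-18.8,153],[.25,-.968,0])"
```

```text
t 2.1 tcp [660.2 -50.1 187.7] F [-0.5 -0.1 -1.1] w 0.4
axes (cols)
 [[-0.001  0.254 -0.967]
 [ 0.001 -0.967 -0.254]
 [-1.    -0.001  0.001]]
tool shift [ 34.7 -21.5 -41.2]
yaw 0.2 or -179.8 J6 [-1.91665433e-01  6.05173376e-01  1.09748159e+00  5.44511979e-04
  1.44043023e+00  1.12233333e+00]
```

>>> {"api": "send_rows", "payload": {
  "moves": [
    [0, -11, -21, 0],
    [0, -10.5, -20, 0],
    [12, 0, 0, 0],
    [12, 0, 0, 0],
    [6, 0, 0, 0],
    [0, 0, 0, 0]
  ]
}}

```text
time: 2.85
tool_pos: [692.7, -22.3, 158.6]
tcp_rot: [-0.285, 1.569, 3.109]
contact_force: [0.1, -0.6, -0.4]
grip_width: 0.3
```

```bash
python3 -c "
from h import *
from plant import capture
go([694.5,-18.8,150],[.25,-.968,0])
c=capture('side');print(proj(c,[694.5,-18.8,150]))
cv2.imwrite('pics/press.png',cv2.resize(c['image'][110:240,220:370],None,fx=4,fy=4,interpolation=cv2.INTER_CUBIC)[:,:,::-1])"
```

```text
t 2.85 tcp [692.7 -22.3 158.6] F [ 0.1 -0.6 -0.4] w 0.3
axes (cols)
 [[-0.001  0.25  -0.968]
 [ 0.    -0.968 -0.25 ]
 [-1.    -0.     0.001]]
tool shift [ 8.6 -3.  -2.6]
yaw -0.0 or 180.0 J6 [-1.42581770e-01  6.85389325e-01  1.02986883e+00 -1.62404061e-04
  1.42779340e+00  1.17594843e+00]
[295.07041982 185.80956741]
```

View pics/press.png

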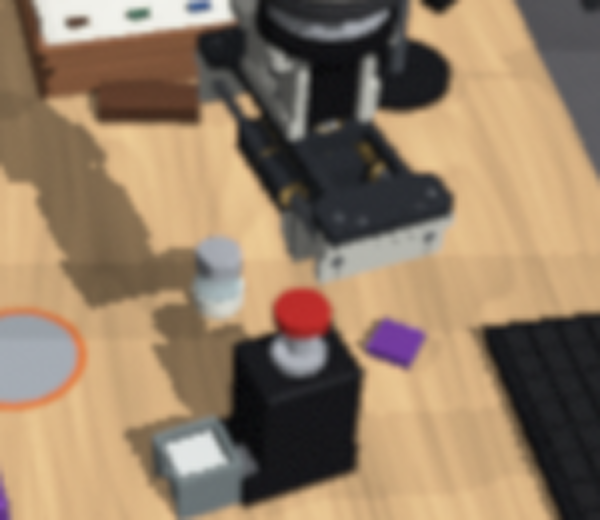

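The side crop shows the cap clear at crop (302,312). The gripper's pale end plate is at (320–450, 190–280), and no fingertip shows where I expect it. Before pressing I'll check projections and the top view.

```bash
python3 -c "
from h import *
from plant import capture,get_obs
c=capture('side');o=get_obs();T=np.array(o['tool_pos']);M=R.from_euler('xyz',o['tcp_rot']).as_matrix()
print('t',o['time'],T)
f=lambda v:((proj(c,T+M@np.array(v,float))-[220,110])*4).round()
print('tip',f([0,0,0]))
for z in(-37,37):
  print('body near corner bottom',f([-66,95,z]),'finger tip corner',f([0,19,z/4]), 'finger root',f([-60,19,z/4]))
im=np.hstack([c['image'][60:260,200:400],capture('top')['image'][90:290,180:380]])
cv2.imwrite('pics/press2.png',cv2.resize(im,None,fx=2,fy=2,interpolation=cv2.INTER_CUBIC)[:,:,::-1])"
```

```text
t 2.95 [693.41845652 -22.10914507 159.72616916]
tip [300. 296.]
body near corner bottom [439. 307.] finger tip corner [327. 312.] finger root [334. 241.]
body near corner bottom [318. 342.] finger tip corner [300. 320.] finger root [305. 248.]
```

View pics/press2.png

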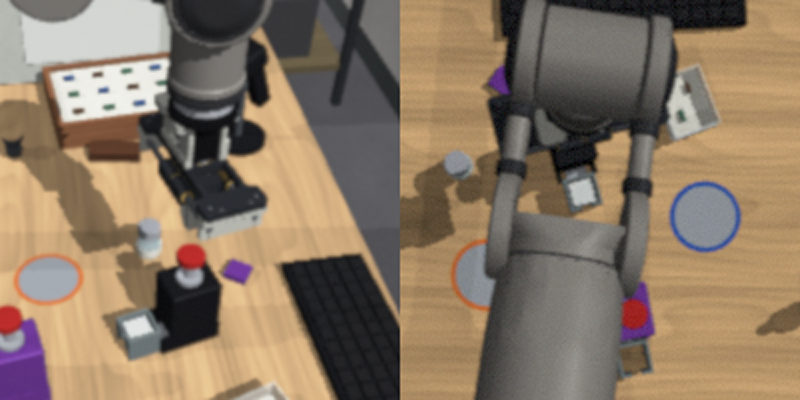

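```bash
python3 -c "
from h import *
from plant import capture,get_obs
c=capture('top');s=capture('side');o=get_obs();T=np.array(o['tool_pos']);M=R.from_euler('xyz',o['tcp_rot']).as_matrix()
for b in(-66,-100,-116,-150):
  for y in(-95,95):
    for z in(-37,37): print(b,y,z,'top',((proj(c,T+M@np.array([b,y,z],float))-[200,110])*5).round(),'side',((proj(s,T+M@np.array([b,y,z],float))-[250,100])*5).round())
cv2.imwrite('pics/t3.png',np.hstack([cv2.resize(c['image'][110:200,200:320],None,fx=5,fy=5,interpolation=3)[:,:,::-1][:,100:500],cv2.resize(s['image'][100:190,250:330],None,fx=5,fy=5,interpolation=3)[:,:,::-1]]))"
```

```text
-66 -95 -37 top [127. 177.] side [222. 187.]
-66 -95 37 top [165. 328.] side [ 87. 220.]
-66 95 -37 top [515.  79.] side [400. 433.]
-66 95 37 top [555. 229.] side [248. 477.]
-100 -95 -37 top [122. 163.] side [226. 132.]
-100 -95 37 top [162. 320.] side [ 87. 166.]
-100 95 -37 top [525.  62.] side [409. 377.]
-100 95 37 top [566. 218.] side [253. 421.]
-116 -95 -37 top [120. 157.] side [227. 105.]
-116 -95 37 top [160. 317.] side [ 87. 139.]
-116 95 -37 top [530.  54.] side [414. 350.]
-116 95 37 top [572. 212.] side [256. 394.]
-150 -95 -37 top [114. 142.] side [232.  46.]
-150 -95 37 top [157. 308.] side [87. 80.]
-150 95 -37 top [540.  35.] side [425. 289.]
-150 95 37 top [584. 199.] side [261. 333.]
```

View pics/t3.png

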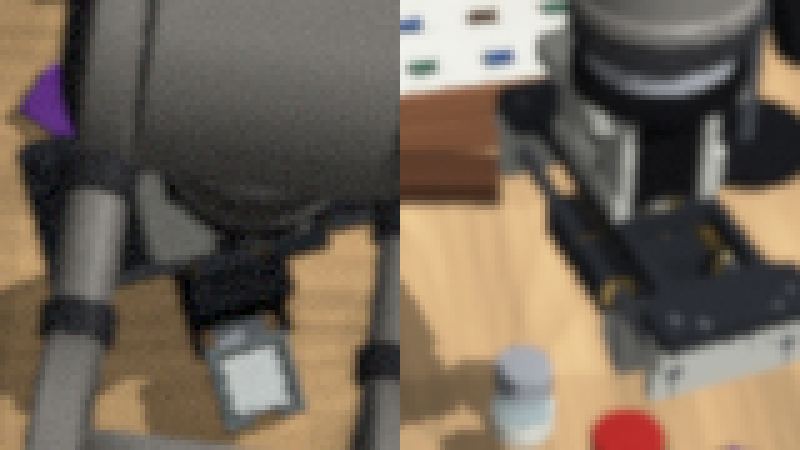

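Sideways, the gripper agrees with the reported pose in both views. Its height looks different from the nominal body size, and I can't make out the fingertips. So I'll centre it and go down in slow steps, watching the force.

>>> {"api": "send_rows", "payload": {
  "moves": [
    [0, -3, -2, 0],
    [3, 0, 0, 0],
    [3, 0, 0, 0],
    [2, 0, 0, 0],
    [0, 0, 0, 0]
  ]
}}

```text
time: 3.72
tool_pos: [694.4, -18.3, 151.0]
tcp_rot: [-0.241, 1.57, -3.129]
contact_force: [1.0, -0.0, 0.1]
grip_width: 0.4
```

```bash
python3 -c "
from h import *
go([694.5,-18.8,150])"
```

```text
t 3.725 tcp [694.4 -18.3 151. ] F [ 1.  -0.   0.1] w 0.4
axes (cols)
 [[-0.001  0.25  -0.968]
 [-0.    -0.968 -0.25 ]
 [-1.    -0.     0.001]]
tool shift [1.  0.5 0.1]
```

>>> {"api": "send_rows", "payload": {
  "moves": [
    [3, 0, 0, 0],
    [2, 0, 0, 0],
    [0, 0, 0, 0]
  ]
}}

```text
time: 4.1
tool_pos: [694.5, -18.3, 146.0]
tcp_rot: [-0.213, 1.57, -3.101]
contact_force: [-0.3, -0.2, -0.1]
grip_width: 0.5
```

>>> {"api": "send_rows", "payload": {
  "moves": [
    [3, 0, 0, 0],
    [3, 0, 0, 0],
    [0, 0, 0, 0]
  ]
}}

```text
time: 4.47
tool_pos: [694.4, -18.3, 139.9]
tcp_rot: [-0.236, 1.57, -3.124]
contact_force: [-0.2, 0.1, -0.3]
grip_width: 0.6
```

```bash
python3 -c "
from h import *
from plant import capture
go([694.5,-18.8,150])
c=capture('side');print(blobs(masks(c['image'])['red']))
print(proj(c,[694.5,-18.8,150]))
cv2.imwrite('pics/s4.png',cv2.resize(c['image'][100:240,220:370],None,fx=4,fy=4,interpolation=3)[:,:,::-1])"
```

```text
t 4.475 tcp [694.4 -18.3 139.9] F [-0.2  0.1 -0.3] w 0.6
axes (cols)
 [[-0.001  0.25  -0.968]
 [-0.    -0.968 -0.25 ]
 [-1.    -0.     0.001]]
tool shift [-10.1   0.5   0. ]
[(array([294.8, 188.2]), array([289, 183,  13,  11, 106], dtype=int32)), (array([202.6, 219.3]), array([196, 214,  14,  12, 138], dtype=int32))]
[295.07041982 185.80956741]
```

View pics/s4.png

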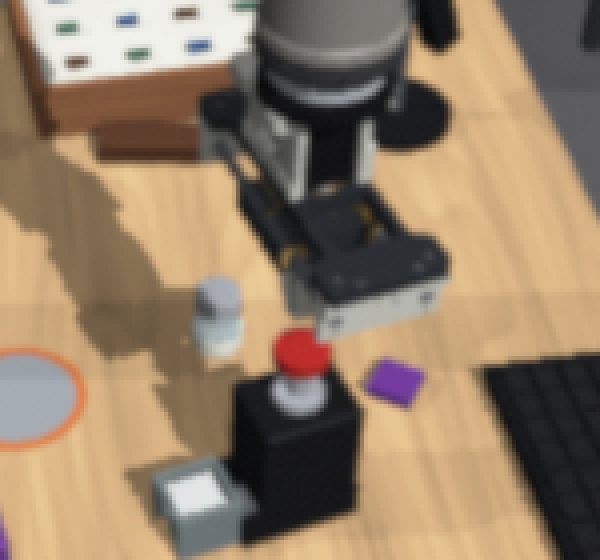

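Still no force at z = 140, and the cap hasn't moved. The picture agrees: the gripper sits about 50 mm above what its reported pose implies. The plunger travel is soft, so I'll keep lowering in small force-checked steps to find true contact.

>>> {"api": "send_rows", "payload": {
  "moves": [
    [4, 0, 0, 0],
    [4, 0, 0, 0],
    [4, 0, 0, 0],
    [0, 0, 0, 0]
  ]
}}

```text
time: 5.03
tool_pos: [694.3, -18.3, 127.7]
tcp_rot: [-0.319, 1.57, 3.076]
contact_force: [-0.3, -0.6, -0.4]
grip_width: 0.3
```

>>> {"api": "send_rows", "payload": {
  "moves": [
    [4, 0, 0, 0],
    [4, 0, 0, 0],
    [0, 0, 0, 0]
  ]
}}

```text
time: 5.4
tool_pos: [694.3, -18.3, 119.7]
tcp_rot: [-0.337, 1.57, 3.058]
contact_force: [0.8, -0.4, 0.1]
grip_width: 0.3
```

>>> {"api": "send_rows", "payload": {
  "moves": [
    [3, 0, 0, 0],
    [3, 0, 0, 0],
    [0, 0, 0, 0]
  ]
}}

```text
time: 5.78
tool_pos: [694.4, -18.3, 113.9]
tcp_rot: [-0.258, 1.57, 3.137]
contact_force: [-0.3, -0.3, -0.3]
grip_width: 0.0
```

```bash
python3 -c "
from h import *
from plant import capture
for n in('side','top'):
  c=capture(n);print(n,blobs(masks(c['image'])['red']))
  if n=='side': cv2.imwrite('pics/s5.png',cv2.resize(c['image'][120:230,240:350],None,fx=5,fy=5,interpolation=3)[:,:,::-1])"
```

```text
side [(array([292.5, 190.1]), array([289, 187,   8,   7,  31], dtype=int32)), (array([202.6, 219.4]), array([196, 214,  14,  12, 137], dtype=int32))]
top [(array([296.1, 246.7]), array([290, 240,  13,  14, 141], dtype=int32))]
```

>>> {"api": "send_rows", "payload": {
  "moves": [
    [3, 0, 0, 0],
    [0, 0, 0, 0]
  ]
}}

```text
time: 6.12
tool_pos: [694.8, -18.3, 111.3]
tcp_rot: [2.652, 1.57, -0.237]
contact_force: [0.2, 0.7, 1.1]
grip_width: 0.4
```

>>> {"api": "send_rows", "payload": {
  "moves": [
    [3, 0, 0, 0],
    [0, 0, 0, 0]
  ]
}}

```text
time: 6.38
tool_pos: [694.8, -18.3, 108.4]
tcp_rot: [2.674, 1.57, -0.215]
contact_force: [0.5, 0.1, 1.3]
grip_width: 0.4
```

>>> {"api": "send_rows", "payload": {
  "moves": [
    [3, 0, 0, 0],
    [0, 0, 0, 0]
  ]
}}

```text
time: 6.62
tool_pos: [694.8, -18.3, 105.3]
tcp_rot: [2.554, 1.57, -0.334]
contact_force: [0.3, 0.4, 2.3]
grip_width: 0.6
```

The force is rising from contact at about reported z = 108, so the tip really sits about 42 mm above the reported TCP height. Now the steady press.

>>> {"api": "send_rows", "payload": {
  "moves": [
    [3.5, 0, 0, 0],
    [3.5, 0, 0, 0],
    [3.5, 0, 0, 0],
    [3.5, 0, 0, 0],
    [3.5, 0, 0, 0],
    [3, 0, 0, 0]
  ]
}}

```text
time: 7.38
tool_pos: [695.0, -18.3, 86.6]
tcp_rot: [2.707, 1.569, -0.182]
contact_force: [-5.7, 0.8, 22.1]
grip_width: 0.3
```

>>> {"api": "send_rows", "payload": {
  "moves": [
    [1.5, 0, 0, 0]
  ]
}}

```text
time: 7.5
tool_pos: [695.1, -18.4, 86.5]
tcp_rot: [2.671, 1.568, -0.217]
contact_force: [-7.3, 1.0, 23.9]
grip_width: 0.5
```

About 24 N at a standstill is well over the 9 N needed to bottom out, so this is the hard stop. Reported 86.5 corresponds to 124 true, a height offset of about 38 mm. Releasing.

>>> {"api": "send_rows", "payload": {
  "moves": [
    [-3, 0, 0, 0],
    [-4, 0, 0, 0],
    [-4, 0, 0, 0],
    [-5, 0, 0, 0],
    [-6, 0, 0, 0],
    [-8, 0, 0, 0],
    [-12, 0, 0, 0],
    [-15, 0, 0, 0]
  ]
}}

```text
time: 8.5
tool_pos: [694.4, -18.3, 140.9]
tcp_rot: [-0.279, 1.57, 3.116]
contact_force: [-0.5, -0.4, 0.5]
grip_width: 0.4
```

>>> {"api": "send_rows", "payload": {
  "moves": [
    [-15, 0, 0, 0],
    [0, 25, 15, 0],
    [0, 30, 20, 0],
    [0, 30, 20, 0],
    [0, 30, 20, 0],
    [0, 20, 20, 0],
    [0, 0, 0, 0]
  ]
}}

```text
time: 9.38
tool_pos: [635.8, -174.8, 156.3]
tcp_rot: [2.057, 1.57, -0.834]
contact_force: [0.6, 0.1, 0.3]
grip_width: 0.6
```

```bash
python3 -c "
from h import *
from plant import capture
go([694.5,-18.8,150])
im=[]
for n in('side','top'):
  c=capture(n);print(n,blobs(masks(c['image'])['red']));print('pred block',proj(c,[552,-55.4,12]))
  im.append(c['image'])
cv2.imwrite('pics/s6.png',cv2.resize(np.hstack([im[0][120:320,150:350],im[1][110:310,200:400]]),None,fx=2,fy=2,interpolation=3)[:,:,::-1])"
```

```text
t 9.375 tcp [ 635.8 -174.8  156.3] F [0.6 0.1 0.3] w 0.6
axes (cols)
 [[ 0.001  0.248 -0.969]
 [-0.001 -0.969 -0.248]
 [-1.     0.001 -0.   ]]
tool shift [   6.2 -136.6  -95.4]
side [(array([202.6, 219.4]), array([196, 214,  14,  12, 137], dtype=int32))]
pred block [242.00922338 236.20980475]
top [(array([265.7, 154.9]), array([259, 148,  15,  15, 168], dtype=int32)), (array([293.6, 248.3]), array([290, 241,  10,  13,  64], dtype=int32))]
pred block [276.74535043 211.88359356]
```

View pics/s6.png

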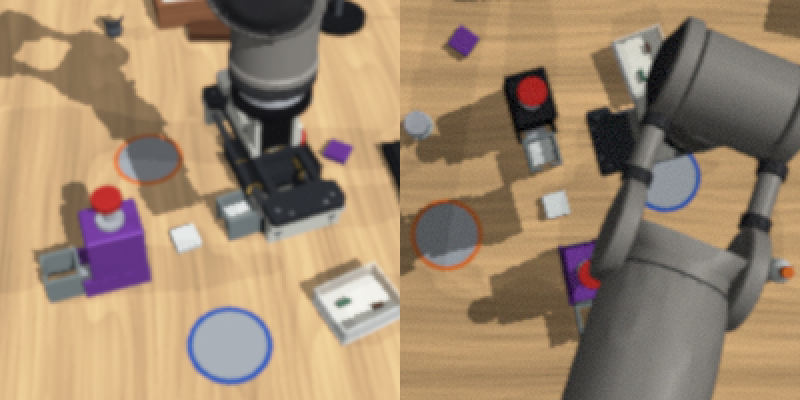

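The block is out at top px ≈ (277.5, 212.5), close to the prediction (276.7, 211.9). The plunger is up and the other blocks are still in the magazine. Measuring the block.

```bash
cat >> h.py <<'E'
def block(n='top',roi=((495,-300),(600,10)),show=True):
    from plant import capture
    c=capture(n);h=cv2.cvtColor(c['image'],cv2.COLOR_RGB2HSV).astype(int)
    m=((h[...,1]<35)&(h[...,2]>175)).astype(np.uint8);out=[]
    for q in cv2.findContours(m,0,1)[0]:
        a=cv2.contourArea(q)
        if a<40: continue
        W=np.array([onz(c,p[0],12)[:2] for p in q]).astype(np.float32)
        (x,y),wh,an=cv2.minAreaRect(W)
        if roi[0][0]<x<roi[1][0] and roi[0][1]<y<roi[1][1]: print(n,'block',round(x,1),round(y,1),'size',np.round(wh,1),'ang',round(an,1))
    return c
E
python3 -c "
from h import *
block();block('side')
B=np.array([552,-55.4]);D=np.array([.25,-.968])
go([*(B-60*D),40],[.25,-.968,0])"
```

```text
top block 552.7 -58.8 size [32.7 32.1] ang 14.0
side block 591.4 -225.4 size [78.9 81.2] ang 83.5
side block 553.0 -63.1 size [33.9 40.7] ang 13.4
t 9.575 tcp [ 637.  -171.8  155.7] F [0.2 0.5 0.3] w 0.1
axes (cols)
 [[ 0.001  0.251 -0.968]
 [ 0.    -0.968 -0.251]
 [-1.     0.    -0.001]]
tool shift [ 115.6 -194.    53. ]
yaw 0.1 or -179.9 J6 [-3.79583233e-01  6.18298272e-01  1.16147417e+00  2.81522275e-04
  1.36134760e+00  9.36957955e-01]
```

>>> {"api": "send_rows", "payload": {
  "moves": [
    [0, -32, 9, 0],
    [0, -32, 9, 0],
    [0, -32, 9, 0],
    [0, -32, 9, 0],
    [0, -32, 9, 0],
    [0, -34, 8, 0],
    [0, 0, 0, 0]
  ]
}}

```text
time: 10.45
tool_pos: [535.8, 4.6, 155.7]
tcp_rot: [-1.852, 1.57, 1.547]
contact_force: [0.2, -0.7, 0.3]
grip_width: 0.5
```

>>> {"api": "send_rows", "payload": {
  "moves": [
    [20, 0, 0, 0],
    [25, 0, 0, 0],
    [25, 0, 0, 0],
    [25, 0, 0, 0],
    [20, 0, 0, 0],
    [15, 0, 0, 0],
    [0, 0, 0, 0]
  ]
}}

```text
time: 11.32
tool_pos: [536.2, 1.8, 24.4]
tcp_rot: [-0.31, 1.569, 3.085]
contact_force: [-0.7, -0.6, 0.9]
grip_width: 0.5
```

```bash
python3 -c "
from h import *
block();c=block('side')
go([537.7,.08,-30],[.25,-.968,0])
cv2.imwrite('pics/s7.png',cv2.resize(c['image'][130:290,150:330],None,fx=4,fy=4,interpolation=3)[:,:,::-1][:600])"
```

```text
side block 591.4 -225.4 size [78.9 81.1] ang 83.5
side block 553.1 -62.9 size [32.6 41.3] ang 15.5
t 11.425 tcp [537.2   1.7  25.8] F [0.  0.6 0.4] w 0.4
axes (cols)
 [[ 0.001  0.25  -0.968]
 [-0.    -0.968 -0.25 ]
 [-1.     0.    -0.001]]
tool shift [55.8  1.6 -0.1]
yaw 0.0 or -180.0 J6 [-1.39561807e-01  5.48842548e-01  1.69693696e+00 -1.38405743e-04
  8.94886256e-01  1.17812882e+00]
```

View pics/s7.png

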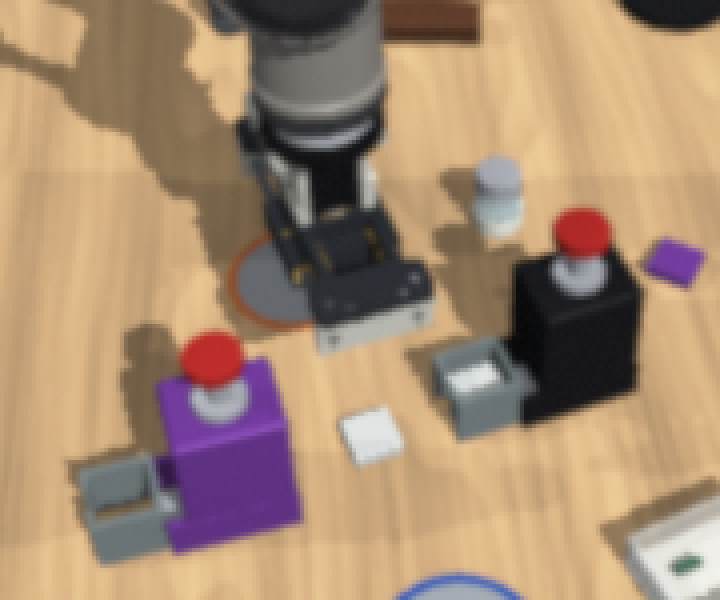

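The path is clear and the block is undisturbed. Descending, with force checks near the desk.

>>> {"api": "send_rows", "payload": {
  "moves": [
    [15, 0, 0, 0],
    [15, 0, 0, 0],
    [10, 0, 0, 0],
    [6, 0, 0, 0],
    [0, 0, 0, 0]
  ]
}}

```text
time: 12.05
tool_pos: [536.3, 1.8, -21.2]
tcp_rot: [-0.304, 1.57, 3.09]
contact_force: [-0.3, -0.3, 0.7]
grip_width: 0.2
```

>>> {"api": "send_rows", "payload": {
  "moves": [
    [4, 0, 0, 0],
    [3, 0, 0, 0],
    [0, 0, 0, 0]
  ]
}}

```text
time: 12.42
tool_pos: [536.5, 1.8, -27.8]
tcp_rot: [0.021, 1.571, -2.868]
contact_force: [-0.0, -0.8, 0.0]
grip_width: 0.7
```

>>> {"api": "send_rows", "payload": {
  "moves": [
    [4, 0, 0, 0],
    [0, 5, -1, 0],
    [0, 5, 0, 0],
    [0, 5, 0, 0],
    [0, 3, 0, 0],
    [0, 3, 0, 0],
    [0, 3, 0, 0],
    [0, 3, 0, 0]
  ]
}}

```text
time: 13.42
tool_pos: [544.3, -24.3, -31.7]
tcp_rot: [1.49, 1.571, -1.399]
contact_force: [-0.4, 0.1, 0.6]
grip_width: 0.5
```

>>> {"api": "send_rows", "payload": {
  "moves": [
    [0, 3, 0, 0],
    [0, 3, 0, 0],
    [0, 4, 0, 0],
    [0, 4, 0, 0],
    [0, 4, 0, 0],
    [0, 0, 0, 0]
  ]
}}

```text
time: 14.18
tool_pos: [548.9, -41.9, -31.7]
tcp_rot: [2.324, 1.571, -0.565]
contact_force: [0.1, -0.1, 0.1]
grip_width: 0.4
```

```bash
python3 -c "
from h import *
block();c=block('side')
go([593,-218,-32])"
```

```text
side block 591.4 -225.4 size [78.9 81.1] ang 83.5
side block 568.9 -77.4 size [62.9 18.2] ang 25.2
t 14.275 tcp [548.7 -41.6 -31.7] F [0.4 0.3 0.3] w 0.4
axes (cols)
 [[-0.     0.25  -0.968]
 [-0.    -0.968 -0.25 ]
 [-1.     0.     0.   ]]
tool shift [  0.3 181.8   1.3]
```

```bash
cat >> h.py <<'E'
def prof(n='side',offs=(-12,0,12)):
    "brightness/saturation along the push line on the desk (tool y ahead of TCP), to find the block's front bottom edge"
    from plant import capture,get_obs
    o=get_obs();T=np.array(o['tool_pos']);T[2]=0;M=R.from_euler('xyz',o['tcp_rot']).as_matrix();c=capture(n)
    h=cv2.cvtColor(c['image'],cv2.COLOR_RGB2HSV)
    for z in offs:
        s=[]
        for y in range(20,84,3):
            u=proj(c,T+M@np.array([0,y,z])).astype(np.float32)
            p=cv2.getRectSubPix(c['image'],(1,1),(float(u[0]),float(u[1])))[0,0].astype(int);s.append(f'{y}:{p.max()}/{p.max()-p.min()}')
        print('z',z,' '.join(s))
E
python3 -c "
from h import *
prof()"
```

```text
z -12 20:142/6 23:176/7 26:183/8 29:185/7 32:189/7 35:192/5 38:192/5 41:191/17 44:193/48 47:198/72 50:200/77 53:200/78 56:198/78 59:197/77 62:196/77 65:196/77 68:197/78 71:197/78 74:198/78 77:198/78 80:198/78 83:199/78
z 0 20:146/5 23:175/7 26:183/8 29:185/8 32:190/5 35:199/4 38:198/3 41:195/15 44:195/41 47:196/68 50:197/77 53:198/78 56:200/79 59:201/79 62:202/79 65:204/80 68:208/82 71:209/83 74:210/83 77:212/83 80:211/82 83:212/83
z 12 20:153/5 23:160/4 26:157/3 29:163/4 32:182/5 35:198/4 38:198/2 41:193/15 44:195/47 47:199/71 50:202/79 53:203/79 56:204/80 59:205/81 62:205/81 65:204/80 68:204/80 71:203/80 74:201/79 77:199/78 80:198/77 83:197/77
```

The block's front edge is 44 mm ahead of the TCP and square to it, so its centre is 27 mm ahead. That leaves about 155 mm to push.

>>> {"api": "send_rows", "payload": {
  "moves": [
    [0, 4, 0, 0],
    [0, 5, 0, 0],
    [0, 5, 0, 0],
    [0, 5, 0, 0],
    [0, 5, 0, 0],
    [0, 5, 0, 0],
    [0, 5, 0, 0],
    [0, 5, 0, 0]
  ]
}}

```text
time: 15.32
tool_pos: [558.7, -79.7, -31.7]
tcp_rot: [1.712, 1.571, -1.176]
contact_force: [0.4, 0.1, -0.3]
grip_width: 0.2
```

>>> {"api": "send_rows", "payload": {
  "moves": [
    [0, 5, 0, 0],
    [0, 5, 0, 0],
    [0, 5, 0, 0],
    [0, 5, 0, 0],
    [0, 5, 0, 0],
    [0, 5, 0, 0],
    [0, 5, 0, 0],
    [0, 0, 0, 0]
  ]
}}

```text
time: 16.32
tool_pos: [567.5, -113.6, -31.7]
tcp_rot: [2.152, 1.571, -0.737]
contact_force: [-0.1, -0.5, -0.4]
grip_width: -0.0
```

```bash
python3 -c "
from h import *
prof();go([593,-218,-32])"
```

```text
z -12 20:59/8 23:53/6 26:74/2 29:125/4 32:167/6 35:185/8 38:189/10 41:195/22 44:204/52 47:213/78 50:219/84 53:216/78 56:194/46 59:166/28 62:183/88 65:186/69 68:185/27 71:185/15 74:184/14 77:184/14 80:184/14 83:184/14
z 0 20:54/8 23:55/7 26:72/2 29:123/3 32:171/7 35:186/7 38:187/8 41:188/20 44:190/50 47:202/75 50:211/81 53:201/63 56:157/12 59:177/78 62:184/81 65:185/40 68:184/18 71:185/15 74:184/15 77:184/14 80:184/14 83:184/14
z 12 20:50/6 23:60/4 26:90/1 29:133/4 32:156/5 35:163/4 38:174/9 41:190/28 44:210/60 47:222/81 50:224/84 53:219/76 56:187/31 59:175/55 62:185/99 65:186/60 68:184/23 71:183/14 74:184/15 77:184/15 80:184/15 83:184/14
t 16.375 tcp [ 567.3 -113.4  -31.7] F [-0.4  0.9  0.2] w 0.8
axes (cols)
 [[ 0.     0.25  -0.968]
 [-0.    -0.968 -0.25 ]
 [-1.     0.    -0.   ]]
tool shift [  0.3 107.7   1.3]
```

The front edge is still 44 mm ahead and square. 80 mm remain.

>>> {"api": "send_rows", "payload": {
  "moves": [
    [0, 5, 0, 0],
    [0, 5, 0, 0],
    [0, 5, 0, 0],
    [0, 5, 0, 0],
    [0, 5, 0, 0],
    [0, 5, 0, 0],
    [0, 5, 0, 0],
    [0, 5, 0, 0]
  ]
}}

```text
time: 17.38
tool_pos: [577.4, -152.3, -31.7]
tcp_rot: [1.706, 1.571, -1.183]
contact_force: [-0.5, 0.4, 0.2]
grip_width: 0.3
```

>>> {"api": "send_rows", "payload": {
  "moves": [
    [0, 5, 0, 0],
    [0, 5, 0, 0],
    [0, 5, 0, 0],
    [0, 5, 0, 0],
    [0, 5, 0, 0],
    [0, 5, 0, 0],
    [0, 5, 0, 0],
    [0, 4, 0, 0]
  ]
}}

```text
time: 18.38
tool_pos: [587.2, -190.1, -31.7]
tcp_rot: [2.01, 1.571, -0.879]
contact_force: [-0.3, 0.5, 0.4]
grip_width: 0.5
```

>>> {"api": "send_rows", "payload": {
  "moves": [
    [0, 0, 0, 0],
    [0, -5, 0, 0],
    [0, -15, 0, 0],
    [0, -25, 0, 0],
    [-15, -25, 0, 0],
    [-30, -25, 0, 0],
    [-40, -25, 0, 0],
    [-40, -25, 0, 0]
  ]
}}

```text
time: 19.38
tool_pos: [549.8, -47.3, 94.3]
tcp_rot: [-0.602, 1.57, 2.793]
contact_force: [0.9, 0.7, 0.1]
grip_width: 0.5
```

>>> {"api": "send_rows", "payload": {
  "moves": [
    [-40, 0, 0, 0],
    [-40, 0, 0, 0],
    [-20, -30, 0, 0],
    [0, -40, 0, 0],
    [0, -40, 0, 0],
    [0, 0, 0, 0]
  ]
}}

```text
time: 20.12
tool_pos: [521.7, 60.3, 193.4]
tcp_rot: [-1.141, 1.57, 2.258]
contact_force: [0.6, -0.0, 0.4]
grip_width: 0.9
```

```bash
python3 -c "
from h import *
print('x');block('top');c=block('side');t=block('top')
print(ring(c,(500,-300),(680,-150)),ring(t,(500,-300),(680,-150)));go([593,-218,-32])
print(blobs(masks(c['image'])['red']),blobs(masks(t['image'])['red']))
cv2.imwrite('pics/fin.png',cv2.resize(np.hstack([c['image'][150:380,150:400],t['image'][110:340,190:440]]),None,fx=1.6,fy=1.6,interpolation=3)[:,:,::-1])"
```

```text
x
top block 592.9 -215.1 size [30.7 30.2] ang 13.7
side block 594.2 -217.1 size [36.1 41.5] ang 15.0
top block 592.7 -214.6 size [31.2 30.3] ang 15.9
(array([ 593.2, -219. ]), np.float64(47.8)) (array([ 593.1, -217.4]), np.float64(47.6))
t 20.275 tcp [523.   57.2 193.2] F [-0.3 -0.   0.5] w 0.4
axes (cols)
 [[-0.     0.251 -0.968]
 [-0.    -0.968 -0.251]
 [-1.     0.     0.   ]]
tool shift [225.3 283.9   1.3]
[(array([295.2, 187.9]), array([289, 183,  13,  11, 116], dtype=int32)), (array([202.6, 219.4]), array([196, 214,  14,  12, 138], dtype=int32))] [(array([265.8, 155.1]), array([259, 148,  15,  15, 167], dtype=int32)), (array([296.1, 246.6]), array([290, 240,  13,  14, 140], dtype=int32))]
```

View pics/fin.png

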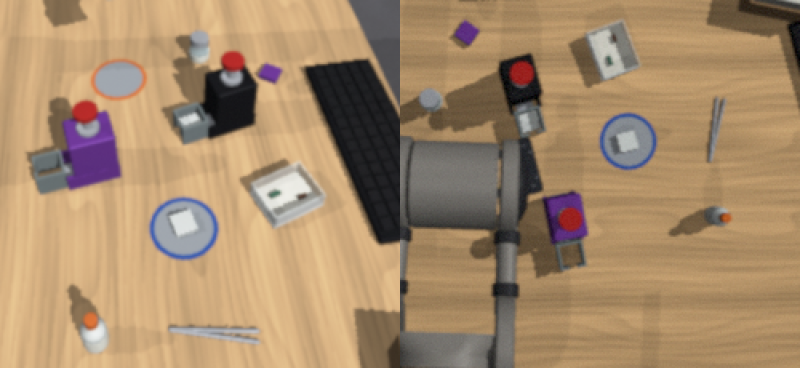

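The block lies flat and centred in the blue ring, about 3 mm off centre (limit 21 mm). The plunger cap is at its rest pixel, the other things are undisturbed and the robot is clear. Handing in.

```bash
python3 -c "
from plant import close_job
print(close_job())"
```

```text
the job is handed in; nothing more can be done
None
```

I pressed the black dispenser's plunger once and let it spring back. One block came out, and I nudged it about 165 mm with the shut fingers into the blue ring, then handed the job in at about 20 s.

**Last checks:**
- **Block:** it measured (592.8, -215) mm against a ring centre of (593.1, -218) mm, about 3 mm off with 21 mm allowed. It looks flat and wholly inside the rim.
- **Plunger and scene:** the plunger cap is back at its rest pixel. The magazine still shows white inside, and nothing else on the desk looks moved. I judged the magazine and the desk by eye only.
- **Forces:** the press ended at about 24 N against the hard stop. Readings at the end of each push stayed within about 1 N.

**Disagreement:** the fingertips sat about 38 mm higher than the reported TCP height. The plunger made contact near reported z = 112 mm instead of 150 mm, and both camera views also showed the gripper too high. I found the true contact by force and used that offset for the push. I did not find out what caused it.

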